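Clamp the jet block to the spring clamp's mark

ROBOT

A 6-joint arm with a two-finger parallel gripper is mounted at the origin on the work surface. World frame = base frame: x ahead of the robot, y to its left, z up, the work surface at z = 0. Lengths are in m, angles in rad, forces in N, time in s.
With the tool pointing down it reaches from about 0.325 to 0.9 m from the base axis. Payload 6.1 kg.
Tool frame: the origin (TCP) lies midway between the tips of the shut fingers; the grasp point (between the pads) lies 19 mm behind it; z points along the fingers, y is the direction in which the jaws open and shut (so a half turn about z gives the same grasp; the last joint's range is limited). The gripper opens to 85 mm and grips with 20 to 120 N. Pads are 22 mm wide; open, the fingers measure 114 mm over their backs; the gripper's body (76 mm by 85 mm) begins 54 mm behind the grasp point. The pads swing forward as they close: fully open they stand 13 mm farther back than shut.
Start: joints at [1.103, 0.22, 1.526, -0, 1.395, -0.126], TCP at [0.209, 0.589, 0.231] pointing down, gripper open.
Joint ranges: [-2.98, 2.98], [-0.91, 2.08], [0.09, 2.57], [-1.24, 4.39], [0.2, 2.65], [-2.68, 2.68]. Speed limits (rad/s): [2.57, 2.57, 3.01, 3.14, 3.14, 3.14].

INTERFACE

Orientations are given as [roll, pitch, yaw] about the fixed x, y, z axes, in that order (R = Rz(yaw) Ry(pitch) Rx(roll)).
In Python, from rig import readout, eyes, robot gives the robot as it stands.
- The arm moves only by the tool jog_arm, never from a script. Its argument "commands" is a list that holds one entry, the list of rows, each a list of 5 numbers: the closure, from 0 (fully open) to 1 (shut), then the shift along the tool's x, y, z in mm, then the turn about the tool's z in degrees. In form: [[[hand, tx, ty, tz, spin], ...]]. A call has 1 to 5 rows; each row shifts and turns the commanded pose from where the row before left it, along the tool's axes as they then stand; what a row does not reach is not made up. A row lasts 1/12 s, in which the tool goes at most 41.7 mm and 7.16 degrees, less where a joint would pass 70% of its speed; a pose out of reach is approached as far as the arm can. A call with a gripper value outside its range is refused whole. The fingers move at their own pace and stop on an object; "grip_force" is the grip in N (left out, the last holds). Time passes only in rows, so rows that do not move let the fingers close. It gives the time, the measured TCP pose, the force and the opening at its end, in the units of the state.
- readout.observe(): the state, without advancing time (a new reading comes with each control period).
- eyes.grab_frame(name): name is "scene" or "side" or "wrist"; returns the picture (420x560x3 uint8, red, green, blue); there is no depth.
- eyes.get_calibration(name): a dict with "fx", "fy", "cx", "cy" (pixels), "k1" (the pictures are not rectified: a ray, as slopes to the right and down, at radius r is drawn at 1 + k1 r^2 times it, then the intrinsics apply), "R" (3x3) and "t" (3): a world point X has camera coordinates R X + t. Camera axes: x right, y down, z forward; pixel columns grow to the right and rows downward; lengths in m; the calibration is good to about 2 mm. A picture is of the moment at which its call begins: read the wrist's pose just before it. get_calibration takes no time and is no camera call; for the wrist camera it gives the pose at the moment of the call.
- robot.hand_in(): hands the job in, once; it reports no verdict.
The state is a dict: "time_s": time; "joints": joint angles; "joint_velocities": joint speeds; "joint_efforts": joint torques, N m; "position": TCP position; "tcp_rot": TCP orientation; "contact_force": force on the tool from outside, world axes, zero at the start; "ft_torque": the same for the moment, N m; "width": opening from 0.0 (shut) to 1.0 (fully open).
Only numpy, scipy, OpenCV 4.12 (cv2) and the standard library are available. Lean on these libraries where they do the work, as an engineer would, in place of code of your own. Each camera call takes 0.05 s, during which the arm holds its last target. There are 200 camera calls.

TASK

Set the carburettor's jet block down gently into the open channel of the spring clamp, lengthwise and flat on its bed between the brass nose and the sprung lever, and let go of it. Then turn the clamp's knob clockwise until the lever's pointer stands in line with the raised tooth on the scale plate, without running the pointer well past it and overloading the spring, and let go; the block stays clamped so. Leave the other things on the bench where they are.

Things in the scene. Friction and masses are not known exactly. Their poses are not given: they have to be found in the camera images.
- block_center (a point): The jet block: a plain aluminium block 24 mm wide (its x), 50 mm long (its y), 36 mm high (its z), with two small brass jets on top (3 mm proud, seen only), 0.12 kg, standing loose and upright on the bench. This point is its centre, 18 mm above its underside.
- block: The same jet block; origin at the centre of its underside.
- clamp: The spring clamp, fixed to the bench: a green painted base plate 170 x 245 x 8 mm carrying, along its own y axis, a grey knob housing (60 x 70 mm, top 53 mm above the bench, centre at y = -100 mm), a brass nose on a rod out of the housing, an aluminium bed with a channel at y = 0, and the sprung lever. Origin on the bench under the middle of the channel.
- seat (a point): 18 mm above the bed point: where the block's centre should be when set down, axes as the clamp's. There the block's front end (+y) is 5 mm short of the lever's nub and its rear end 3 to 11 mm short of the nose, so it may be 2.5 mm off along y. Nose and lever reach no higher than 53 mm above the bench, apart from the pivot pin (70 mm) 35 mm to -x, 37 mm to +y.
- knob_grip (a point): The black knob, which turns about the vertical: a disc of 44 mm diameter and on it an upright bar grip 40 mm long (this point's x), 12 mm thick (its y), 25 mm high. This point is on the axis at half the bar's height, 71 mm above the bench (the bar is from 59 to 84 mm); its axes turn with the knob.
- lever: The sprung lever: dark steel, on a vertical pivot pillar (the origin), along the clamp's x at rest, with a round nub 35 mm from the pivot that the block's front end pushes in +y, and a long pointer with a black tip. Its spring presses back on the block with about 2 N at rest, 14 N at the mark, 20 N (too much) about 13 mm past it at the tip; end stop 23 mm past it.
- bed (a point): Middle of the channel's floor, 30 mm above the bench, axes as the clamp's. The channel runs along y, open at both ends: two side walls 44 mm long and 27 mm apart reach 10 mm above the floor, with flared lips; the bed is 46 mm wide outside. The block goes in with its length along y, either way round, 1.5 mm free on each side.
- cknob: The same knob; origin on its axis under the disc, 53 mm above the bench. Clockwise from above it advances the nose by 9 mm per rad. The job takes about 1.8 to 2.8 rad, in two or more grasps; end stop 3.4 to 3.6 rad from the start. It needs about 0.25 N m to turn freely, up to 0.45 N m under the spring, stays where it is left and can be turned back.
- ram: The rod with the brass nose (16 mm diameter, 44 mm above the bench) that pushes the block's rear end in +y of the clamp. How far the nose is screwed out on its rod differs from start to start by up to 3 mm either way and cannot be read, so the knob angle needed cannot be computed: watch the pointer. Origin 33 mm behind the seat when fully back.
- pointer_tip (a point): The tip of the lever's pointer, 115 mm from its pivot, 44 mm above the bench. At rest it lies about 29 mm short of the mark (in -y of the clamp); it moves about 3.3 mm for each mm that the block is pushed, so about 30 mm per rad of the knob once nose, block and nub are all touching.
- mark (a point): Where the pointer's tip must stand: right in front of the raised steel tooth (5 mm wide) on the white scale plate, at the long scratched line. Axes as the clamp's; 'past the mark' is +y.
- canister_c (a point): Bystander: aluminium canister with knurled lid, 65 mm diameter, 88 mm high; its centre.
- cup_c (a point): Bystander: amber plastic parts cup, 60 mm diameter, 45 mm high; its centre.
- saucer_c (a point): Bystander: white porcelain saucer, 110 mm diameter, 18 mm high; its centre.
- wrench_c (a point): Bystander: chrome spark plug wrench lying flat, a tube 145 mm long (along its x, from -60 to 85 mm) and 22 mm thick with a 110 mm cross bar; a point on its tube.
- gauge_c (a point): Bystander: flat L-shaped steel float gauge, 110 mm (its y) by 22 mm, foot 45 mm, 4 mm thick; its middle.
- driver_c (a point): Bystander: screwdriver lying flat, about 200 mm long (its x); a point at its middle.

How it is judged:
By the outcome, as a careful person would: the job done as asked, in the order asked, and still so for the second after the job is handed in, with the robot touching nothing.
It also fails if it takes over 69 s, if anything falls off the work surface, if the arm or the gripper's body presses on something with over 40 N, if the wrist force passes 120 N, or if a joint passes its speed limit or range.

## Working session

There is one attempt and no reset: what is moved stays moved. The work goes in short steps, Python scripts to look and compute and a tool call to move; the robot and the scene stay as the last step left them, time stands still between calls to the robot, and variables do not carry over. Pictures are saved under pics/ and viewed, about 8 in all and at most 12, crops included, and the job is handed in when it is done.

Besides the shell and the picture viewer there is one more tool, called after "Emit:" by a JSON object that holds its "method" and its "body". jog_arm: Moves the arm, as the interface text tells. Its arguments: {"type":"object","properties":{"commands":{"type":"array"},"grip_force":{"type":"number"}},"required":["commands"]}

```bash
ls; mkdir -p pics; python3 - <<'E'
from rig import readout, eyes, robot
import cv2,numpy as np
s=readout.observe();print(s)
for n in("scene","side"):
    c=eyes.get_calibration(n);print(n,{k:np.round(v,4).tolist() for k,v in c.items()})
a=eyes.grab_frame("scene");b=eyes.grab_frame("side");np.save("a.npy",a);np.save("b.npy",b)
for n,i in(("scene",a),("side",b)):
    cv2.imwrite(f"pics/{n}0.png",cv2.resize(i[:,:,::-1],(800,600),interpolation=cv2.INTER_CUBIC))
E
```

```text
pics
{'time_s': 0.0, 'joints': array([ 1.10284816e+00,  2.21206537e-01,  1.52763278e+00,  9.39406024e-06,
        1.39469916e+00, -1.26109126e-01]), 'joint_velocities': array([ 7.22510361e-04,  4.33337225e-04, -2.05861172e-03,  1.69407594e-03,
       -5.03100462e-05, -1.08657365e-03]), 'joint_efforts': array([-7.50959862e-04, -4.96958721e+01, -3.89357865e+01, -5.43375754e-04,
        1.21407362e-02,  1.37032120e-05]), 'position': array([0.20924018, 0.58828405, 0.23019991]), 'tcp_rot': array([-3.13966345e+00, -2.53907522e-04,  2.79975171e+00]), 'contact_force': array([ 0.52475081, -1.09998507, -0.04934075]), 'ft_torque': array([-0.00861176,  0.04715134,  0.07455019]), 'width': 1.0032342784274997}
scene {'fx': 386.9208, 'fy': 386.9208, 'cx': 274.9313, 'cy': 209.8104, 'k1': -0.0603, 'R': [[0.7356, 0.6773, 0.0119], [0.5937, -0.6361, -0.4929], [-0.3263, 0.3696, -0.87]], 't': [-0.4674, -0.2601, 1.2591]}
side {'fx': 463.7882, 'fy': 463.7882, 'cx': 280.2288, 'cy': 212.3978, 'k1': -0.143, 'R': [[-0.9829, -0.183, -0.0188], [-0.0756, 0.4949, -0.8656], [0.1678, -0.8494, -0.5003]], 't': [0.5775, 0.0942, 1.0052]}
```

View pics/scene0.png

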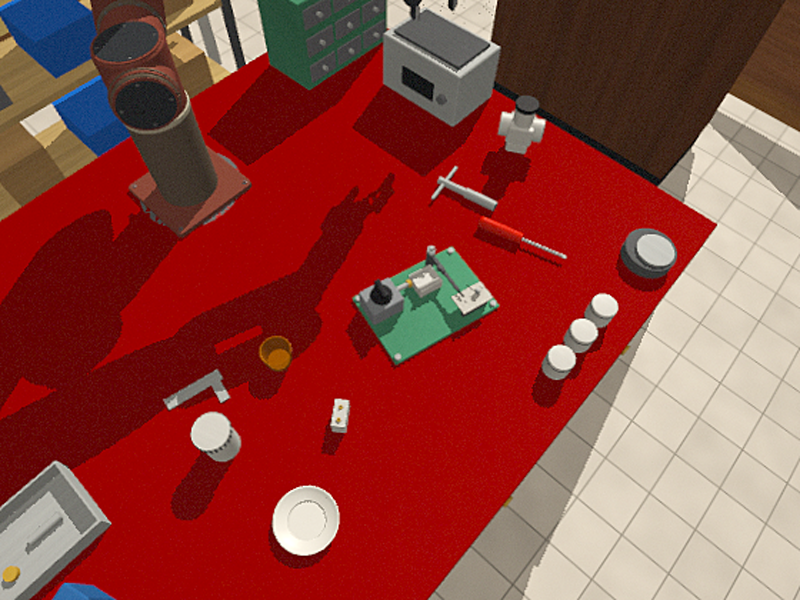

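View pics/side0.png

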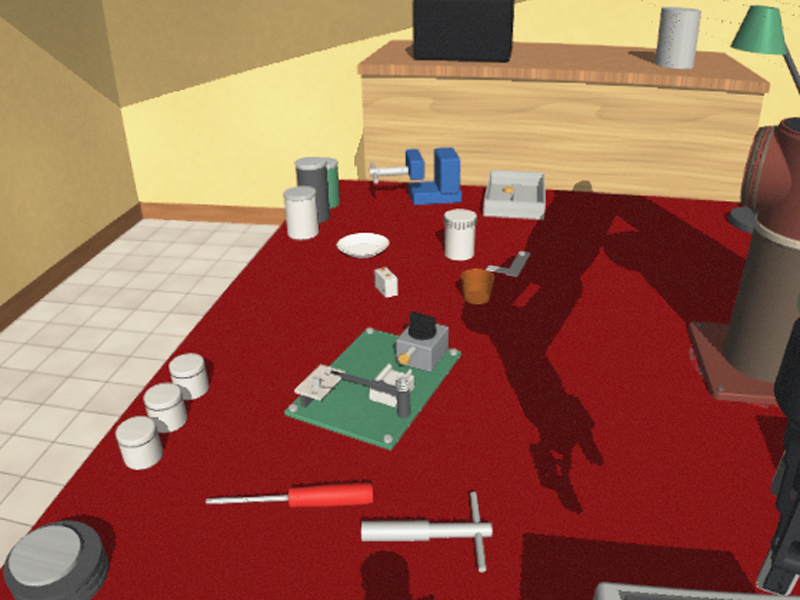

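The scene view shows the jet block near (341,413), and the clamp with its knob at (380,292), bed at (425,282), scale at (470,297) and pivot at (432,250). The side view shows the block at (386,282) and the plate corners at (289,410), (391,446), (460,351) and (369,329).

```bash
cat >h.py <<'E'
import numpy as np,cv2
from rig import readout,eyes,robot
from scipy.spatial.transform import Rotation as Ro
def K(c): return np.array([[c["fx"],0,c["cx"]],[0,c["fy"],c["cy"]],[0,0,1.]]),np.array([c["k1"],0,0,0.])
def proj(c,X):
    k,d=K(c);return cv2.projectPoints(np.atleast_2d(X).astype(float),cv2.Rodrigues(np.array(c["R"]))[0],np.array(c["t"],float),k,d)[0][:,0]
def back(c,p,z):
    k,d=K(c);n=cv2.undistortPoints(np.atleast_2d(p).astype(float)[:,None],k,d)[:,0]
    R=np.array(c["R"]);o=-R.T@np.array(c["t"]);v=np.c_[n,np.ones(len(n))]@R
    return o+v*((np.atleast_1d(z)-o[2])/v[:,2])[:,None]
def grab(n):
    c=eyes.get_calibration(n);return c,eyes.grab_frame(n)
def tool(): 
    s=readout.observe();return s["position"],Ro.from_euler("xyz",s["tcp_rot"]).as_matrix(),s
def totool(X,grasp=0.019):
    p,R,s=tool();return R.T@(np.array(X)-p)*1000
E
python3 - <<'E'
from h import *
np.set_printoptions(precision=4,suppress=True)
f=1.4286
for n,fn,pts in(("scene","a",dict(A=(353,298,.008),B=(450,248,.008),C=(498,303,.008),D=(398,363,.008),piv=(431,248,.07),knob=(380,286,.084),block=(341,403,.036))),
 ("side","b",dict(C=(289,410,.008),B=(391,446,.008),A=(460,351,.008),D=(369,329,.008),piv=(403,380,.07),knob=(423,316,.084),block=(384,275,.036)))):
    c=eyes.get_calibration(n)
    for k,(u,v,z) in pts.items(): print(n,k,back(c,(u/f,v/f),z)[0])
c=eyes.get_calibration("wrist");p,R,s=tool();Rc=np.array(c["R"]);o=-Rc.T@c["t"]
print(R);print("cam in tool",R.T@(o-p), (Rc@R).round(3),c["fx"],c["k1"])
E
```

```text
scene A [0.4861 0.0441 0.008 ]
scene B [0.5506 0.2715 0.008 ]
scene C [0.7069 0.2344 0.008 ]
scene D [0.6473 0.0015 0.008 ]
scene piv [0.546 0.208 0.07 ]
scene knob [0.5382 0.0688 0.084 ]
scene block [ 0.6328 -0.1325  0.036 ]
side C [0.7028 0.2328 0.008 ]
side B [0.5473 0.2812 0.008 ]
side A [0.4828 0.0487 0.008 ]
side D [0.6391 0.0073 0.008 ]
side piv [0.5417 0.2195 0.07  ]
side knob [0.5373 0.0766 0.084 ]
side block [ 0.6421 -0.1341  0.036 ]
[[-0.9422  0.3352 -0.0008]
 [ 0.3352  0.9422 -0.0016]
 [ 0.0002 -0.0018 -1.    ]]
cam in tool [ 0.0688  0.0013 -0.1413] [[-0.001  1.    -0.   ]
 [-0.963 -0.001 -0.271]
 [-0.271 -0.     0.963]] 309.3825691785341 -0.009185630997772929
```

Emit:
{"method": "jog_arm", "body": {"commands": [[[0,-31,-25.5,0,0],[0,-31,-25.5,0,0],[0,-31,-25.5,0,0],[0,-31,-25.5,0,0],[0,-31,-25.5,0,0]]]}}

```text
time_s: 0.52
position: [0.313, 0.415, 0.2307]
tcp_rot: [-3.141, -0.0, 2.801]
contact_force: [0.1, 0.5, -0.3]
width: 1.001
```

Emit:
{"method": "jog_arm", "body": {"commands": [[[0,-31,-25.5,0,0],[0,-31,-25.5,0,0],[0,-31,-25.5,0,0],[0,-31,-25.5,0,0],[0,-31,-25.5,0,0]]]}}

```text
time_s: 0.93
position: [0.4164, 0.2428, 0.2311]
tcp_rot: [-3.141, -0.0, 2.8]
contact_force: [0.3, 0.7, -0.6]
width: 1.0
```

Emit:
{"method": "jog_arm", "body": {"commands": [[[0,-31,-25.5,0,0],[0,-31,-25.5,0,0],[0,-31,-25.5,0,0],[0,-31,-25.5,0,0],[0,-31,-25.5,0,0]]]}}

```text
time_s: 1.35
position: [0.5198, 0.0707, 0.231]
tcp_rot: [3.142, -0.0, 2.8]
contact_force: [0.4, 0.4, -0.1]
width: 1.002
```

Emit:
{"method": "jog_arm", "body": {"commands": [[[0,-31,-25.5,0,0],[0,-31,-25.5,0,0],[0,-31,-25.5,0,0],[0,-31,-25.5,0,0],[0,-31,-25.5,0,0]]]}}

```text
time_s: 1.77
position: [0.6231, -0.1013, 0.2307]
tcp_rot: [3.142, -0.001, 2.8]
contact_force: [0.7, 0.8, -0.7]
width: 0.999
```

Emit:
{"method": "jog_arm", "body": {"commands": [[[0,-20,-17,20,7],[0,0,0,20,7],[0,0,0,20,7],[0,0,0,0,6],[0,0,0,0,0]]]}}

```text
time_s: 2.18
position: [0.6342, -0.1221, 0.1683]
tcp_rot: [-3.139, -0.005, 2.324]
contact_force: [1.2, -0.2, -1.1]
width: 0.998
```

```bash
python3 - <<'E'
from h import *
np.set_printoptions(precision=4,suppress=True)
p,R,s=tool();print(p,s["tcp_rot"],s["time_s"],s["joints"])
c,i=grab("wrist");np.save("w1.npy",i);np.save("w1c.npy",c,allow_pickle=True)
print(proj(c,[[.638,-.133,.036]]))
cv2.imwrite("pics/w1.png",cv2.resize(i[:,:,::-1],(800,600),interpolation=cv2.INTER_CUBIC))
E
```

```text
[ 0.6342 -0.1221  0.1683] [-3.1391 -0.0045  2.3243] 2.1833 [-0.3122  0.3214  1.525   0.      1.3004 -1.0657]
[[273.6903 213.9256]]
```

View pics/w1.png

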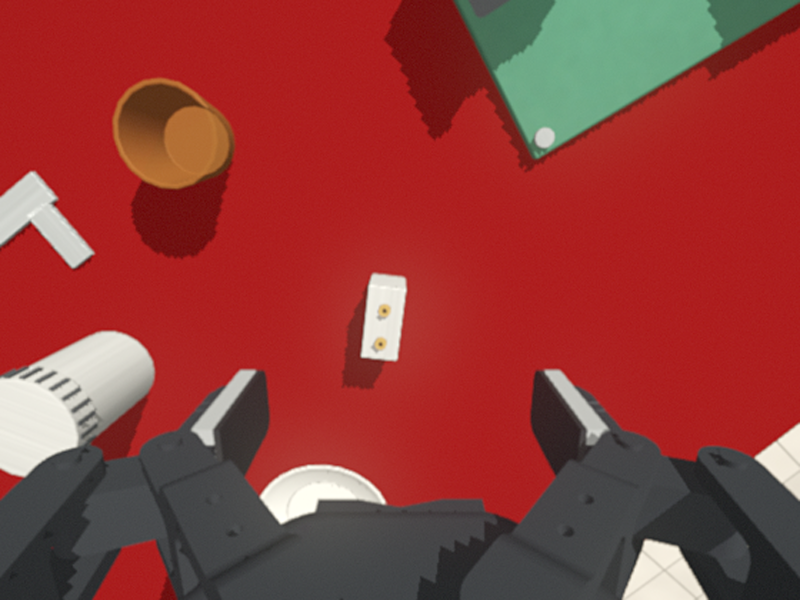

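Wrist view: the block's top face has corners at about (369,290), (405,293), (398,360) and (361,357). The canister and saucer are clear of the jaws.

```bash
python3 - <<'E'
from h import *
np.set_printoptions(precision=4,suppress=True)
c=eyes.get_calibration("wrist");i=np.load("w1.npy")
q=np.array([(369,290),(405,293),(398,360),(361,357)])/1.4286
W=back(c,q,.036);print(W)
g=cv2.cvtColor(i,cv2.COLOR_RGB2GRAY)
q2=cv2.cornerSubPix(g,q.astype(np.float32)[:,None],(3,3),(-1,-1),(3,30,.01))[:,0];print(q2*1.4286)
for Q in(q,q2):
    W=back(c,Q,.036);m=W.mean(0);y=(W[0]+W[1]-W[2]-W[3])/2;x=(W[1]+W[2]-W[0]-W[3])/2
    print(m,np.linalg.norm(x),np.linalg.norm(y),"yaxis deg",np.degrees(np.arctan2(y[1],y[0])),np.degrees(np.arctan2(x[1],x[0])))
    p,R,s=tool();print("tool x deg",np.degrees(np.arctan2(R[1,0],R[0,0])),"ytool",np.degrees(np.arctan2(R[1,1],R[0,1])),totool([m[0],m[1],.014]))
E
```

```text
[[ 0.6223 -0.1357  0.036 ]
 [ 0.6405 -0.1212  0.036 ]
 [ 0.6692 -0.1581  0.036 ]
 [ 0.6497 -0.1736  0.036 ]]Traceback (most recent call last):
  File "<stdin>", line 7, in <module>
cv2.error: OpenCV(4.12.0) :-1: error: (-5:Bad argument) in function 'cornerSubPix'
> Overload resolution failed:
>  - Layout of the output array corners is incompatible with cv::Mat
>  - Expected Ptr<cv::UMat> for argument 'corners'
```

```bash
cat >>h.py <<'E'
def boxfit(c,i,x0,mask,zb=0.0,size=(.024,.050,.036)):
    """silhouette fit of an upright box: x,y,yaw"""
    from scipy.optimize import minimize
    m=cv2.GaussianBlur(cv2.resize(mask,None,fx=4,fy=4,interpolation=cv2.INTER_LINEAR),(0,0),2)/255.
    def f(v):
        ca,sa=np.cos(v[2]),np.sin(v[2])
        P=[(v[0]+ca*a*size[0]/2-sa*b*size[1]/2,v[1]+sa*a*size[0]/2+ca*b*size[1]/2,zb+h) for a in(-1,1) for b in(-1,1) for h in(0,size[2])]
        q=((proj(c,P)+.5)*4-.5).astype(np.float32)
        r=np.zeros(m.shape,np.uint8);cv2.fillConvexPoly(r,np.round(cv2.convexHull(q)*16).astype(np.int32),255,cv2.LINE_AA,4)
        return np.abs(cv2.GaussianBlur(r,(0,0),2)/255.-m).sum()/16
    x0=np.array(x0,float);best=minimize(f,x0,method="Nelder-Mead",options=dict(initial_simplex=np.vstack([x0]+[x0+d for d in np.diag([.005,.005,.1])]),xatol=1e-5))
    return best.x,best.fun,m.sum()/16
E
python3 - <<'E'
from h import *
np.set_printoptions(precision=4,suppress=True)
c=eyes.get_calibration("wrist");i=np.load("w1.npy")
m=((i[:,:,1]>90)*255).astype(np.uint8);k=np.zeros_like(m);k[180:265,240:295]=255;m=cv2.bitwise_and(m,k)
m=cv2.morphologyEx(m,cv2.MORPH_CLOSE,np.ones((9,9)))
v,e,a=boxfit(c,i,(.645,-.147,np.radians(37.5)),m);print(v,np.degrees(v[2]),e,a)
p,R,s=tool();print("ytool",np.degrees(np.arctan2(R[1,1],R[0,1])),totool([v[0],v[1],.014]))
E
```

```text
[ 0.6438 -0.1462  0.6381] 36.56118536914936 103.95490196078433 1637.9230392156865
ytool 43.51707463428055 [-23.6272 -10.146  155.9772]
```

Emit:
{"method": "jog_arm", "body": {"commands": [[[0,-23.6,-10.1,20,0],[0,0,0,25,6.8],[0,0,0,25,0],[0,0,0,20,0],[0,0,0,10,0]]]}}

```text
time_s: 2.65
position: [0.6436, -0.1458, 0.069]
tcp_rot: [-3.14, -0.002, 2.213]
contact_force: [-0.2, -0.2, 0.1]
width: 1.002
```

```bash
python3 - <<'E'
from h import *
np.set_printoptions(precision=4,suppress=True)
p,R,s=tool();print(p,"ytool",np.degrees(np.arctan2(R[1,1],R[0,1])))
c,i=grab("wrist");np.save("w2.npy",i)
q=proj(c,[[.6438,-.1462,.018]])[0].astype(int);print(q)
m=((i[:,:,1]>90)*255).astype(np.uint8);n,l,st,ce=cv2.connectedComponentsWithStats(m)
print(st[l[q[1],q[0]]])
m=((l==l[q[1],q[0]])*255).astype(np.uint8);m=cv2.morphologyEx(m,cv2.MORPH_CLOSE,np.ones((15,15)))
v,e,a=boxfit(c,i,(.6438,-.1462,.638),m);print(v,np.degrees(v[2]),e,a)
print(totool([v[0],v[1],.013]))
E
```

```text
[ 0.6436 -0.1458  0.069 ] ytool 36.81554073979484
[278 233]
[ 238  177   89  109 7040]
[ 0.6418 -0.138   0.6281] 35.98786724408528 3665.607843137255 7312.881617647059
[ 6.441   3.8652 54.8488]
```

Emit:
{"method": "jog_arm", "body": {"commands": [[[0,0,0,25,0],[0,0,0,20,0],[0,0,0,11,0],[0,0,0,0,0],[1,0,0,0,0]]], "grip_force": 40}}

```text
time_s: 3.12
position: [0.6451, -0.1463, 0.0161]
tcp_rot: [3.141, 0.0, 2.211]
contact_force: [0.0, 0.4, -0.3]
width: 0.884
```

Emit:
{"method": "jog_arm", "body": {"commands": [[[1,0,0,0,0],[1,0,0,0,0],[1,0,0,0,0],[1,0,0,0,0],[1,0,0,0,0]]]}}

```text
time_s: 3.53
position: [0.6456, -0.1466, 0.0166]
tcp_rot: [3.14, 0.002, 2.21]
contact_force: [-0.2, 0.5, 3.5]
width: 0.272
```

Emit:
{"method": "jog_arm", "body": {"commands": [[[1,0,0,0,0],[1,0,0,0,0],[1,0,0,0,0],[1,0,0,0,0],[1,0,0,0,0]]]}}

```text
time_s: 3.95
position: [0.6456, -0.1466, 0.0166]
tcp_rot: [3.141, 0.002, 2.21]
contact_force: [-1.6, -0.4, 6.5]
width: 0.27
```

```bash
python3 - <<'E'
from h import *
np.set_printoptions(precision=4,suppress=True)
p,R,s=tool();print(p,"ytool",np.degrees(np.arctan2(R[1,1],R[0,1])))
c,i=grab("wrist");np.save("w3.npy",i)
print(proj(c,[p+R@np.array([x,y,p[2]-z]) for z in (.036,0) for x in(-.025,.025) for y in(-.012,.012)])*1.4286)
cv2.imwrite("pics/w3.png",cv2.resize(i[:,:,::-1],(800,600),interpolation=cv2.INTER_CUBIC))
E
```

```text
[ 0.6456 -0.1466  0.0166] ytool 36.62209927941114
[[359.7862 478.9756]
 [433.8876 478.8848]
 [355.4191 333.5463]
 [437.3833 333.4534]
 [367.4273 419.9923]
 [427.1177 419.921 ]
 [364.6393 300.2749]
 [429.2935 300.2029]]
```

View pics/w3.png

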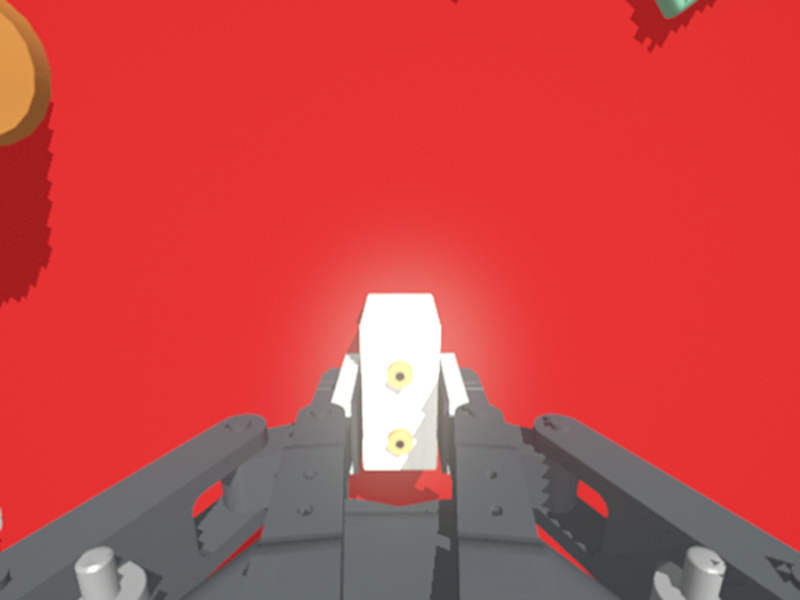

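The block is held squarely, about 2.8 mm toward tool +x: its top far edge is at row 469 where I predicted 479. Next I lift, turn 52° and look at the clamp.

Emit:
{"method": "jog_arm", "body": {"commands": [[[1,0,0,-15,0],[1,0,0,-30,6.5],[1,0,0,-40,6.5],[1,0,0,-40,6.5],[1,0,0,-40,6.5]]]}}

```text
time_s: 4.42
position: [0.6439, -0.1459, 0.182]
tcp_rot: [-3.14, -0.001, 1.751]
contact_force: [1.4, -0.8, -0.4]
width: 0.272
```

Emit:
{"method": "jog_arm", "body": {"commands": [[[1,0,0,-29,6.5],[1,0,0,0,6.5],[1,0,0,0,6.5],[1,0,0,0,6.6],[1,30.3,-20.3,0,0]]]}}

```text
time_s: 4.83
position: [0.6339, -0.1164, 0.21]
tcp_rot: [3.139, 0.003, 1.29]
contact_force: [-0.1, 1.5, -1.1]
width: 0.272
```

Emit:
{"method": "jog_arm", "body": {"commands": [[[1,30.3,-20.3,0,0],[1,30.3,-20.3,0,0],[1,30.3,-20.3,0,0],[1,30.3,-20.3,0,0],[1,30.3,-20.3,0,0]]]}}

```text
time_s: 5.25
position: [0.5746, 0.0629, 0.2097]
tcp_rot: [-3.141, -0.0, 1.3]
contact_force: [0.4, 0.9, -1.6]
width: 0.266
```

Emit:
{"method": "jog_arm", "body": {"commands": [[[1,30.3,-20.3,0,0],[1,30.3,-20.3,0,0],[1,0,0,0,0],[1,0,0,0,0],[1,0,0,0,0]]]}}

```text
time_s: 5.67
position: [0.5528, 0.1305, 0.2097]
tcp_rot: [3.141, 0.0, 1.301]
contact_force: [0.2, 0.2, -2.0]
width: 0.269
```

```bash
python3 - <<'E'
from h import *
np.set_printoptions(precision=4,suppress=True)
p,R,s=tool();print(p,"ytool",np.degrees(np.arctan2(R[1,1],R[0,1])),s["time_s"],s["joints"])
c,i=grab("wrist");np.save("w4.npy",i)
cv2.imwrite("pics/w4.png",cv2.resize(i[:,:,::-1],(800,600),interpolation=cv2.INTER_CUBIC))
E
```

```text
[0.5528 0.1305 0.2097] ytool -15.43150840901569 5.6667 [ 0.0934  0.1012  1.7018 -0.0006  1.3384  0.3628]
```

View pics/w4.png

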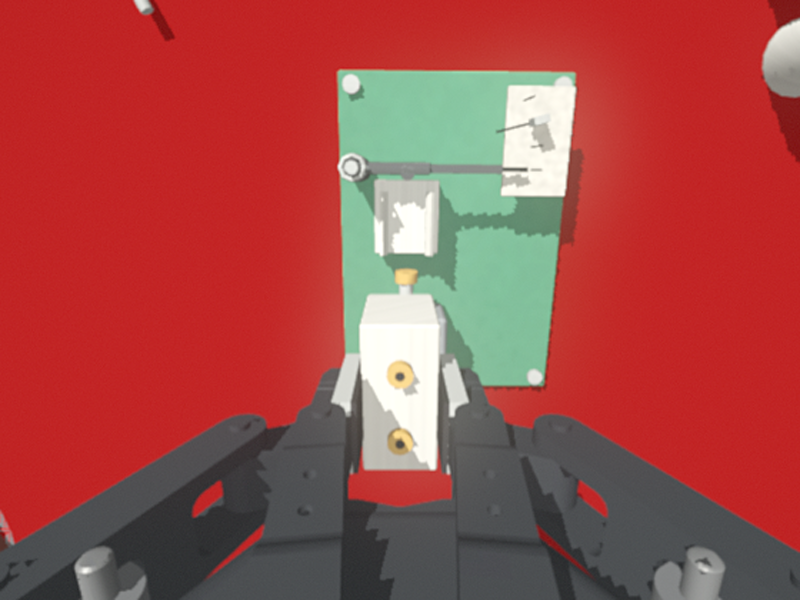

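The wrist view shows the clamp almost square to the tool. The pivot top is at (352,166), the channel walls span columns 376–439 and rows 181–255, and the nose is at (406,276). The pointer tip is at about (540,170), the tooth at (540,121), and the plate corners at (338,71), (575,73) and (545,386).

```bash
python3 - <<'E'
from h import *
from scipy.optimize import least_squares
np.set_printoptions(precision=4,suppress=True)
c=eyes.get_calibration("wrist")
P=np.array([(-35,37,70),(-23,-22,40),(-23,22,40),(23,22,40),(23,-22,40),(0,-32,52),(-85,0,8),(85,0,8),(85,-245,8)])/1000.
U=np.array([(352,166),(375,254),(377,181),(438.5,181),(438,255),(406,278),(338,71),(575,73),(545,386)])/1.4286
use=[0,1,2,3,4,6,7,8]
def pts(v):
    Q=P.copy();Q[6:,1]+=v[3];ca,sa=np.cos(v[2]),np.sin(v[2])
    return np.c_[v[0]+ca*Q[:,0]-sa*Q[:,1],v[1]+sa*Q[:,0]+ca*Q[:,1],Q[:,2]]
f=lambda v:(proj(c,pts(v))-U)[use].ravel()
r=least_squares(f,[.565,.169,-.27,.105],loss="soft_l1",f_scale=1);v=r.x
print(v,np.degrees(v[2]));print(f(v).reshape(-1,2)*1.43)
np.save("clamp.npy",v)
bed=np.array([v[0],v[1],.03]);p,R,s=tool()
print("block bottom centre now", p+R@[.0028,0,.0166])
print("move",totool(bed)-[2.8,0,16.6],"ytool",np.degrees(np.arctan2(R[1,1],R[0,1])))
print(back(c,np.array([[540,170],[536,122],[540,121]])/1.4286,.044))
y=np.array([-np.sin(v[2]),np.cos(v[2])]);print("knob",v[:2]-.1*y)
E
```

```text
[ 0.5701  0.1658 -0.2782  0.1019] -15.937937600092358
[[  1.5477  -1.074 ]
 [  1.3924  -1.05  ]
 [ -1.079    8.0715]
 [  4.7779   8.5354]
 [  3.2234  -1.6358]
 [-48.641   -0.4168]
 [-44.7203  -0.548 ]
 [-39.3232   2.0423]]
block bottom centre now [0.5539 0.1326 0.193 ]
move [ 36.4173   6.7683 162.9726] ytool -15.50540210615026
[[0.6633 0.1759 0.044 ]
 [0.6664 0.2061 0.044 ]
 [0.669  0.206  0.044 ]]
knob [0.5427 0.0697]
```

```bash
python3 - <<'E'
import numpy as np,cv2
i=np.load("w4.npy")[100:205,230:420]
cv2.imwrite("pics/c4.png",cv2.resize(i[:,:,::-1],None,fx=4.2,fy=4.2,interpolation=cv2.INTER_CUBIC))
E
```

```text
(no output)
```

View pics/c4.png

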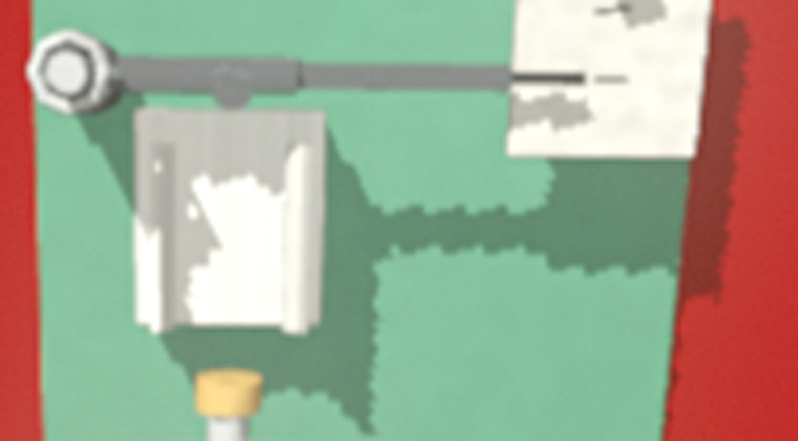

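The zoomed crop shows wall tops spanning v 145–331, bed edges at u 135 and 322, the nub front at (233,108), the nose centre at u 229, and the pointer's black tip at (584,78). The longer outline in the previous fit came from the bed, which extends past the walls.

```bash
python3 - <<'E'
from h import *
from scipy.optimize import least_squares
np.set_printoptions(precision=4,suppress=True)
c=eyes.get_calibration("wrist")
P=np.array([(-35,37,70),(0,0,40),(-23,5,30),(23,5,30),(0,30,44),(0,-30,50),(80,37,46)])/1000.
U=np.array([(68,72),(229,238),(135,218),(323,218),(233,108),(229,372),(584,78)])/4.2+[230,100]-.4
W=np.array([(1,1),(1,1),(1,0),(1,0),(1,1),(1,0),(1,1)])
def pts(v):
    ca,sa=np.cos(v[2]),np.sin(v[2]);Q=P
    return np.c_[v[0]+ca*Q[:,0]-sa*Q[:,1],v[1]+sa*Q[:,0]+ca*Q[:,1],Q[:,2]]
f=lambda v:((proj(c,pts(v))-U)*W).ravel()
r=least_squares(f,[.565,.169,-.27]);v=r.x
print(v,np.degrees(v[2]));print(f(v).reshape(-1,2))
np.save("clamp.npy",v)
p,R,s=tool()
print("move",totool([v[0],v[1],.03])-[2.8,0,16.6],"ytool",np.degrees(np.arctan2(R[1,1],R[0,1])))
y=np.array([-np.sin(v[2]),np.cos(v[2])]);print("knob",v[:2]-.1*y)
a=eyes.get_calibration("scene");print("scene knob/piv px",proj(a,np.r_[np.c_[[v[:2]-.1*y],[.084]],pts(v)[:1]])*1.4286)
E
```

```text
[ 0.5678  0.1653 -0.2794] -16.01116656380002
[[-0.655  -0.0364]
 [ 0.1827  0.1197]
 [-0.0359 -0.    ]
 [ 0.1945 -0.    ]
 [-0.328  -0.1234]
 [-0.0197 -0.    ]
 [ 0.7367  0.1289]]
move [ 35.326    4.6533 162.9723] ytool -15.50540210615026
knob [0.5402 0.0692]
scene knob/piv px [[380.9366 286.4928]
 [431.2106 246.7678]]
```

Emit:
{"method": "jog_arm", "body": {"commands": [[[1,18,2,0,0.5],[1,17.3,1.5,0,0],[1,0,0,35,0],[1,0,0,35,0],[1,0,0,35,0]]]}}

```text
time_s: 6.13
position: [0.5672, 0.1623, 0.1039]
tcp_rot: [3.139, -0.001, 1.29]
contact_force: [0.4, 0.3, -1.8]
width: 0.273
```

Emit:
{"method": "jog_arm", "body": {"commands": [[[1,0,0,18,0],[1,0,0,12,0],[1,0,0,0,0],[1,0,0,0,0],[1,0,0,0,0]]]}}

```text
time_s: 6.55
position: [0.5677, 0.1633, 0.0763]
tcp_rot: [3.139, -0.001, 1.291]
contact_force: [-0.6, 1.1, -0.7]
width: 0.273
```

```bash
python3 - <<'E'
from h import *
np.set_printoptions(precision=4,suppress=True)
p,R,s=tool();print(p,"ytool",np.degrees(np.arctan2(R[1,1],R[0,1])),s["time_s"])
v=np.load("clamp.npy");print("move",totool([v[0],v[1],.03])-[2.8,0,16.6])
c,i=grab("wrist");np.save("w5.npy",i)
j=i[90:345,150:440]
cv2.imwrite("pics/w5.png",cv2.resize(j[:,:,::-1],None,fx=2.3,fy=2.3,interpolation=cv2.INTER_CUBIC))
E
```

```text
[0.5677 0.1633 0.0763] ytool -16.03675916204242 6.55
move [-0.9026 -0.5436 29.723 ]
```

View pics/w5.png

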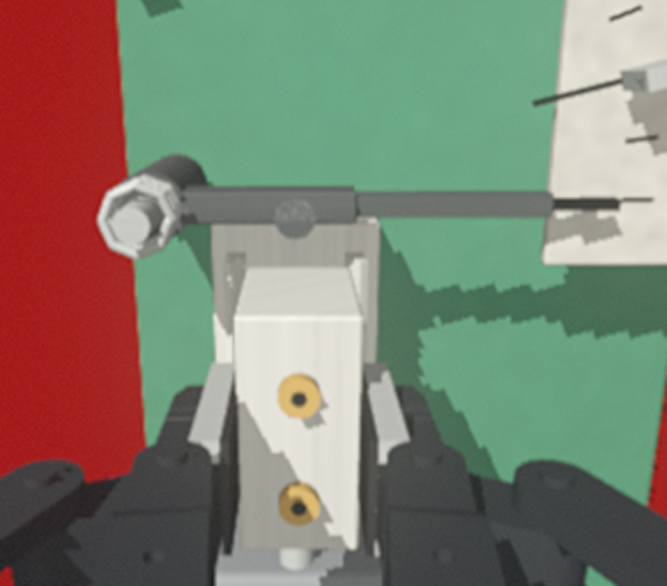

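Hover view: the block's front lower edge is at v 268, u 245–352 (centre 298.6). The walls are centred at about u 297.5 and the bed at about 296.5. The wall ends are at v≈253 and the nub front at (295,237).

```bash
python3 - <<'E'
from h import *
np.set_printoptions(precision=4,suppress=True)
c=eyes.get_calibration("wrist");v=np.load("clamp.npy");p,R,s=tool()
U=lambda u,w:np.array([u,w])/2.3+[150,90]-.3
ca,sa=np.cos(v[2]),np.sin(v[2]);M=np.array([[ca,sa],[-sa,ca]])
cl=lambda X:M@(X[:2]-v[:2])*1000
for n,u,z in(("block front L",(245,268),.0597),("block front R",(352,268),.0597),("top L",(235,317),.0957),("top R",(362,317),.0957),("topfar",(299,549),.0957),("nub",(295,237),.048),("wallend L out",(228,253),.04),("wallend R out",(368,253),.04),("bedL",(214.5,280),.03),("bedR",(378.5,280),.03),("tip",(618,204),.046),("piv",(131,223),.07)):
    print(n,cl(back(c,U(*u),z)[0]))
E
```

```text
block front L [-12.0398  25.8374]
block front R [12.5975 25.7825]
top L [-11.3883  26.1783]
top R [11.6489 26.1193]
topfar [  0.1701 -22.817 ]
nub [-0.5265 30.5473]
wallend L out [-17.7836  24.626 ]
wallend R out [18.2523 24.5492]
bedL [-22.6803  14.5888]
bedR [22.3753 14.4848]
tip [78.6309 38.2326]
piv [-35.1721  38.4597]
```

Emit:
{"method": "jog_arm", "body": {"commands": [[[1,-0.5,-0.3,8,0],[1,0,0,8,0],[1,0,0,6,0],[1,0,0,0,0],[1,0,0,0,0]]]}}

```text
time_s: 7.02
position: [0.5653, 0.1632, 0.0518]
tcp_rot: [-3.141, 0.0, 1.292]
contact_force: [0.9, -0.3, -2.1]
width: 0.265
```

Emit:
{"method": "jog_arm", "body": {"commands": [[[1,0,0,2.5,0],[1,0,0,2,0],[1,0,0,0,0],[1,0,0,0,0]]]}}

```text
time_s: 7.35
position: [0.5653, 0.1633, 0.0477]
tcp_rot: [-3.141, 0.0, 1.292]
contact_force: [0.5, -0.5, -2.0]
width: 0.272
```

```bash
python3 - <<'E'
from h import *
np.set_printoptions(precision=4,suppress=True)
p,R,s=tool();print(p,s["tcp_rot"],s["joints"],s["time_s"])
v=np.load("clamp.npy");print("move",totool([v[0],v[1],.03])-[2.8,0,16.6])
c,i=grab("wrist");print(readout.observe()["position"]);np.save("w6.npy",i)
j=i[90:345,150:440]
cv2.imwrite("pics/w6.png",cv2.resize(j[:,:,::-1],None,fx=2.3,fy=2.3,interpolation=cv2.INTER_CUBIC))
E
```

```text
[0.5653 0.1633 0.0477] [-3.1414  0.0001  1.2919] [ 0.1472  0.3332  1.7596 -0.      1.0491  0.4262] 7.35
move [-0.1686  1.8242  1.0788]
[0.5654 0.1633 0.0478]
```

View pics/w6.png

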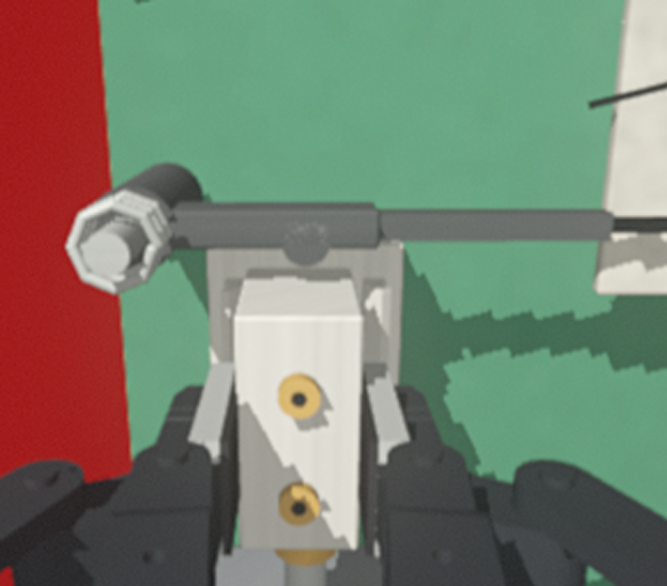

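The block is down between the walls, but the gripper sits about 1.7 mm toward −y of the tool (bed centre u≈306, block centre 299). I correct that and lower the last millimetre.

Emit:
{"method": "jog_arm", "body": {"commands": [[[1,0,0.8,0,0],[1,0,0.7,0,0],[1,0,0,0,0],[1,0,0,0,0]]]}}

```text
time_s: 7.73
position: [0.5668, 0.1629, 0.0478]
tcp_rot: [-3.141, -0.0, 1.292]
contact_force: [0.3, -0.2, -0.6]
width: 0.271
```

Emit:
{"method": "jog_arm", "body": {"commands": [[[1,0,0,0.6,0],[1,0,0,0.5,0],[1,0,0,0,0],[1,0,0,0,0]]]}}

```text
time_s: 8.07
position: [0.5668, 0.1629, 0.0466]
tcp_rot: [-3.141, 0.0, 1.292]
contact_force: [0.4, -0.9, -1.4]
width: 0.273
```

Emit:
{"method": "jog_arm", "body": {"commands": [[[1,0,0,0.7,0],[1,0,0,0,0],[1,0,0,0,0]]]}}

```text
time_s: 8.32
position: [0.5669, 0.1629, 0.0466]
tcp_rot: [-3.142, 0.0, 1.292]
contact_force: [-2.9, 0.1, 4.8]
width: 0.275
```

Emit:
{"method": "jog_arm", "body": {"commands": [[[1,0,0,0.7,0],[1,0,0,0,0],[1,0,0,0,0]]]}}

```text
time_s: 8.57
position: [0.5669, 0.1629, 0.0466]
tcp_rot: [-3.141, 0.0, 1.292]
contact_force: [-5.2, -0.7, 9.6]
width: 0.272
```

Emit:
{"method": "jog_arm", "body": {"commands": [[[1,0,0,-1.0,0],[1,0,0,0,0],[0.6,0,0,0,0],[0.5,0,0,0,0],[0.3,0,0,0,0]]]}}

```text
time_s: 8.98
position: [0.5668, 0.1629, 0.046]
tcp_rot: [-3.141, 0.0, 1.292]
contact_force: [-0.1, 0.1, 0.4]
width: 0.622
```

Emit:
{"method": "jog_arm", "body": {"commands": [[[0.3,0,0,0,0],[0.3,0,0,0,0],[0.3,0,0,-8,0],[0.3,0,0,-20,0],[0.3,0,0,-35,0]]]}}

```text
time_s: 9.4
position: [0.5636, 0.1624, 0.1062]
tcp_rot: [-3.134, 0.003, 1.292]
contact_force: [-0.9, 0.3, 0.6]
width: 0.698
```

Emit:
{"method": "jog_arm", "body": {"commands": [[[0.3,0,0,-35,0],[0.3,-30,0,-20,0],[0.3,-40,0,0,0],[0.3,-40,0,0,0],[0.3,0,0,0,0]]]}}

```text
time_s: 9.82
position: [0.5356, 0.0519, 0.1655]
tcp_rot: [3.14, 0.003, 1.288]
contact_force: [0.0, -0.4, -0.7]
width: 0.697
```

```bash
python3 - <<'E'
from h import *
np.set_printoptions(precision=4,suppress=True)
p,R,s=tool();print(p,s["tcp_rot"],s["time_s"],s["width"])
v=np.load("clamp.npy");y=np.array([-np.sin(v[2]),np.cos(v[2])]);k=v[:2]-.1*y
c,i=grab("wrist");np.save("w7.npy",i);print("knob",k,totool([k[0],k[1],.065]),proj(c,[[k[0],k[1],.084]])*1.4286)
cv2.imwrite("pics/w7.png",cv2.resize(i[:,:,::-1],(800,600),interpolation=cv2.INTER_CUBIC))
E
```

```text
[0.5356 0.0519 0.1655] [3.1402 0.0027 1.2883] 9.8167 0.6971587268975176
knob [0.5402 0.0692] [ 15.5093  -0.4238 100.3101] [[398.791  279.9624]]
```

View pics/w7.png

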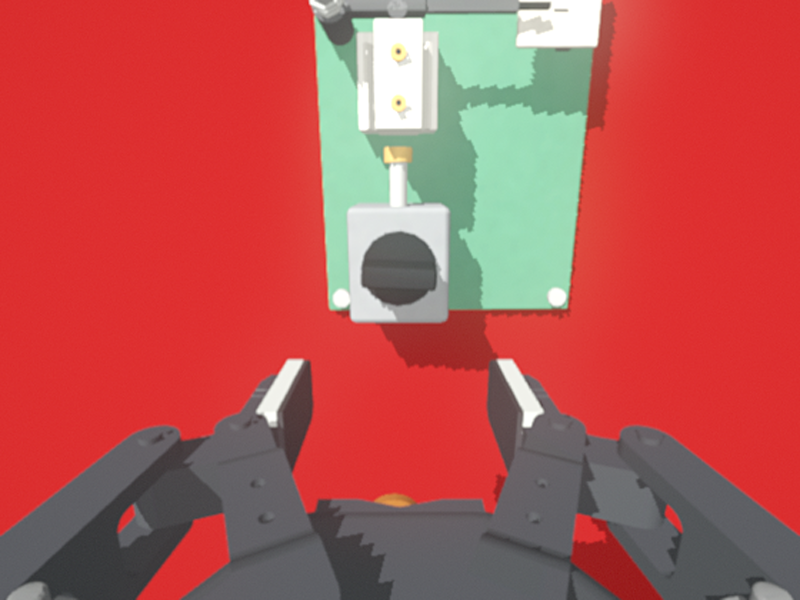

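The block sits flat in the channel: its jets are at (399,52) and (398,103), and it is clear of both nose and nub. The knob's bar lies along the image's horizontal, so along clamp x, at (399,279), exactly where predicted. I turn the tool −90° and grip the bar.

Emit:
{"method": "jog_arm", "body": {"commands": [[[0.3,15.5,-0.4,0,0],[0.3,0,0,0,-7],[0.3,0,0,0,-7],[0.3,0,0,0,-7],[0.3,0,0,0,-7]]]}}

```text
time_s: 10.28
position: [0.5407, 0.0732, 0.1646]
tcp_rot: [3.141, -0.0, 1.787]
contact_force: [-0.4, -0.4, -0.9]
width: 0.7
```

Emit:
{"method": "jog_arm", "body": {"commands": [[[0.3,0,0,10,-7],[0.3,0,0,10,-7],[0.3,0,0,10,-7],[0.3,0,0,10,-7],[0.3,0,0,10,-7]]]}}

```text
time_s: 10.7
position: [0.5407, 0.0732, 0.1142]
tcp_rot: [3.141, -0.0, 2.398]
contact_force: [-0.2, 0.6, -0.6]
width: 0.697
```

Emit:
{"method": "jog_arm", "body": {"commands": [[[0.3,0,0,0,-7],[0.3,0,0,0,-7],[0.3,0,0,0,-7],[0.3,0,0,0,-6],[0.3,0,0,0,0]]]}}

```text
time_s: 11.12
position: [0.5407, 0.0731, 0.1145]
tcp_rot: [3.141, 0.0, 2.867]
contact_force: [1.0, -0.4, -0.7]
width: 0.698
```

Emit:
{"method": "jog_arm", "body": {"commands": [[[0.3,0,0,0,0],[0.3,0,0,0,0]]]}}

```text
time_s: 11.28
position: [0.5406, 0.0727, 0.1145]
tcp_rot: [3.141, 0.0, 2.86]
contact_force: [0.4, 0.2, 0.0]
width: 0.7
```

```bash
python3 - <<'E'
from h import *
np.set_printoptions(precision=4,suppress=True)
p,R,s=tool();print(p,s["tcp_rot"],s["joints"],s["time_s"],"ytool",np.degrees(np.arctan2(R[1,1],R[0,1])))
print("move",totool([.5402,.0692,.062]))
c,i=grab("wrist");np.save("w8.npy",i);print(proj(c,[[.5402,.0692,.084]]))
j=cv2.convertScaleAbs(i[150:300,180:380],alpha=2.2)
cv2.imwrite("pics/w8.png",cv2.resize(j[:,:,::-1],None,fx=3,fy=3,interpolation=cv2.INTER_CUBIC))
E
```

```text
[0.5406 0.0727 0.1145] [3.1414 0.0001 2.8601] [-0.0111  0.1469  1.8412  0.0002  1.1533 -1.3004] 11.2833 ytool 73.86908590446293
move [-0.5863 -3.4653 52.4629]
[[271.6374 244.0555]]
```

View pics/w8.png

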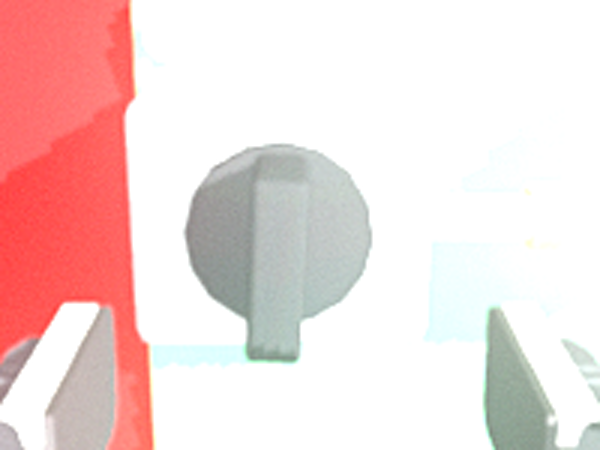

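```bash
python3 - <<'E'
from h import *
np.set_printoptions(precision=4,suppress=True)
c=eyes.get_calibration("wrist")
U=lambda u,w:np.array([u,w])/3+[180,150]-.3
p,R,s=tool()
A=back(c,U(282,182),.084)[0];B=back(c,U(274,347),.084)[0];D=back(c,U(279,232),.059)[0];N=back(c,U(279,150),.059)[0];S=back(c,U(279,314),.059)[0]
for n,X in(("near",A),("far",B),("mid",(A+B)/2),("disc",D)): print(n,X,(R.T@(X-p))*1000)
E
```

```text
near [0.5205 0.0762 0.084 ] [20.2669 -2.0986 30.4307]
far [0.5534 0.0648 0.084 ] [-14.4386  -3.9311  30.4345]
mid [0.5369 0.0705 0.084 ] [ 2.9141 -3.0148 30.4326]
disc [0.5381 0.0698 0.059 ] [ 1.6007 -3.3358 55.4327]
```

Emit:
{"method": "jog_arm", "body": {"commands": [[[0.3,0.8,-3.2,0,0],[0.3,0,0,10,3],[0.3,0,0,18,0],[0.3,0,0,15,0],[0.3,0,0,8,0]]], "grip_force": 90}}

```text
time_s: 11.75
position: [0.5375, 0.0691, 0.0616]
tcp_rot: [-3.141, -0.002, 2.809]
contact_force: [-1.5, 0.0, -0.4]
width: 0.701
```

Emit:
{"method": "jog_arm", "body": {"commands": [[[0.3,0,0,0,0],[0.3,0,0,0,0],[1,0,0,0,0],[1,0,0,0,0],[1,0,0,0,0]]]}}

```text
time_s: 12.17
position: [0.5396, 0.0693, 0.0644]
tcp_rot: [3.141, 0.002, 2.81]
contact_force: [-0.4, 0.7, -0.6]
width: 0.279
```

Emit:
{"method": "jog_arm", "body": {"commands": [[[1,0,0,0,0],[1,0,0,0,0],[1,0,0,0,0],[1,0,0,0,0],[1,0,0,0,0]]]}}

```text
time_s: 12.58
position: [0.5391, 0.0684, 0.0645]
tcp_rot: [-3.14, 0.001, 2.811]
contact_force: [-2.9, -3.0, 6.0]
width: 0.113
```

```bash
python3 - <<'E'
from h import *
np.set_printoptions(precision=4,suppress=True)
p,R,s=tool();print(p,s["tcp_rot"],s["joints"],s["time_s"],s["width"],s["contact_force"],s["ft_torque"],s["joint_efforts"][5])
E
```

```text
[0.5391 0.0684 0.0645] [-3.1402  0.0009  2.8107] [-0.0179  0.212   1.8732 -0.0019  1.0559 -1.2569] 12.5833 0.11314483484849683 [-2.9446 -2.9613  5.9909] [-0.5938  0.4905  0.1389] 0.1464226981624961
```

Emit:
{"method": "jog_arm", "body": {"commands": [[[1,0,0,0,4],[1,0,0,0,6],[1,0,0,0,6],[1,0,0,0,6],[1,0,0,0,6]]]}}

```text
time_s: 13.0
position: [0.5394, 0.0687, 0.0645]
tcp_rot: [-3.142, 0.002, 2.317]
contact_force: [-1.8, -2.9, 4.7]
width: 0.111
```

Emit:
{"method": "jog_arm", "body": {"commands": [[[1,0,0,0,6],[1,0,0,0,6],[1,0,0,0,6],[1,0,0,0,6],[1,0,0,0,5]]]}}

```text
time_s: 13.42
position: [0.5397, 0.0688, 0.0645]
tcp_rot: [3.14, 0.001, 1.811]
contact_force: [-1.1, -2.2, 3.1]
width: 0.116
```

```bash
cat >>h.py <<'E'
def mosaic(fn):
    v=np.load("clamp.npy");ca,sa=np.cos(v[2]),np.sin(v[2])
    L=[]
    for n in("scene","side"):
        c,i=grab(n)
        # rectified top view at z=0.045: clamp x -45..105 mm, y -75..85 mm, 2.5 px/mm
        G=np.array([(-45,85),(105,85),(105,-75),(-45,-75)])/1000.
        W=np.c_[v[0]+ca*G[:,0]-sa*G[:,1],v[1]+sa*G[:,0]+ca*G[:,1],np.full(4,.045)]
        H=cv2.getPerspectiveTransform(proj(c,W).astype(np.float32),np.array([(0,0),(375,0),(375,400),(0,400)],np.float32))
        L.append(cv2.warpPerspective(i,H,(375,400),flags=cv2.INTER_CUBIC))
    np.save(fn+".npy",np.hstack(L));cv2.imwrite(f"pics/{fn}.png",np.hstack(L)[:,:,::-1])
E
python3 - <<'E'
from h import *
np.set_printoptions(precision=4,suppress=True)
p,R,s=tool();print(p,s["tcp_rot"],s["joints"][5],s["time_s"],s["width"],s["contact_force"],s["ft_torque"])
mosaic("m1")
E
```

```text
[0.5397 0.0688 0.0645] [3.14   0.0014 1.8109] -0.2570689457101654 13.4167 0.11576780690241474 [-1.0575 -2.1963  3.1359] [-0.3499  0.0491  0.2791]
```

View pics/m1.png

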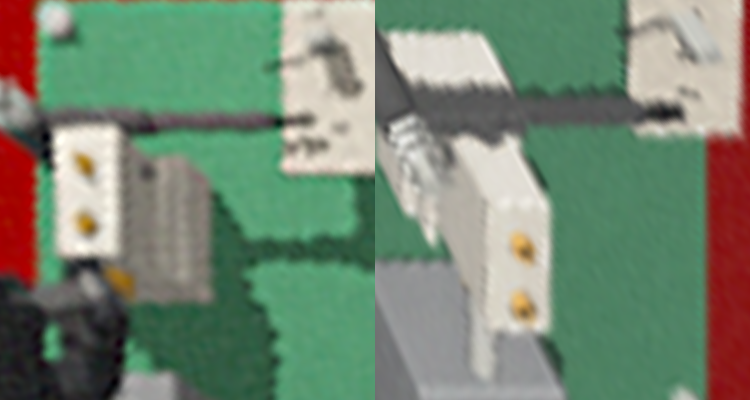

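The rectified top views (scene left, side right) both show the pointer still at rest: row 120 with its tip at (312,120) in scene, and row 110 in side. The long scratch points about 14° up at (270,67)–(310,57), beside the tooth at (322,45). From here I track the pointer angle numerically.

```bash
cat >>h.py <<'E'
def lever(I):
    """pointer angle in deg in each rectified half (grey against green, r=55..96 mm from the pivot)"""
    out=[]
    for h in(I[:,:375],I[:,375:]):
        f=cv2.GaussianBlur(h,(0,0),1.5).astype(np.float32);green=f[:,:,1]-f[:,:,0]
        th=np.radians(np.arange(-6,26,.1))[:,None];r=np.arange(55,96,.5)[None]
        X=((-35+r*np.cos(th)+45)*2.5).astype(np.float32);Y=((85-37-r*np.sin(th))*2.5).astype(np.float32)
        S=np.median(cv2.remap(green,X,Y,cv2.INTER_LINEAR),1)
        w=np.clip(np.median(S)*.6-S,0,None);k=np.argmin(S);m=np.abs(np.arange(len(w))-k)<25
        out.append(round(float((np.degrees(th[:,0])*w*m).sum()/(w*m).sum()),2))
    return out
def track(fn):
    p,R,s=tool();print("t",round(s["time_s"],2),"yaw",round(s["tcp_rot"][2],3),"pos",p.round(4),"F",s["contact_force"].round(1),"T",s["ft_torque"].round(2),"w",round(s["width"],3))
    mosaic(fn);print("lever deg scene/side",lever(np.load(fn+".npy")))
E
python3 -c "
from h import *
print(lever(np.load('m1.npy')))"
```

```text
[-0.2, 2.23]
```

Emit:
{"method": "jog_arm", "body": {"commands": [[[1,0,0,0,5],[1,0,0,0,5],[1,0,0,0,5],[1,0,0,0,0],[1,0,0,0,0]]]}}

```text
time_s: 13.93
position: [0.5399, 0.0688, 0.0645]
tcp_rot: [3.139, 0.001, 1.556]
contact_force: [-0.9, -3.5, 5.3]
width: 0.115
```

```bash
python3 -c "
from h import *
track('m2')"
```

```text
t 13.93 yaw 1.556 pos [0.5399 0.0688 0.0645] F [-0.9 -3.5  5.3] T [-0.45  0.04 -0.21] w 0.115
lever deg scene/side [-0.25, 1.36]
```

Emit:
{"method": "jog_arm", "body": {"commands": [[[1,0,0,0,5],[1,0,0,0,5],[1,0,0,0,5],[1,0,0,0,0],[1,0,0,0,0]]]}}

```text
time_s: 14.45
position: [0.5401, 0.0688, 0.0645]
tcp_rot: [3.139, -0.0, 1.296]
contact_force: [0.0, -3.2, 6.3]
width: 0.117
```

```bash
python3 -c "
from h import *
track('m3')"
```

```text
t 14.45 yaw 1.296 pos [0.5401 0.0688 0.0645] F [ 0.  -3.2  6.3] T [-0.59 -0.11 -0.14] w 0.117
lever deg scene/side [1.36, 3.13]
```

Emit:
{"method": "jog_arm", "body": {"commands": [[[1,0,0,0,6],[1,0,0,0,6],[1,0,0,0,6],[1,0,0,0,6],[1,0,0,0,6]]]}}

```text
time_s: 14.97
position: [0.5404, 0.0686, 0.0645]
tcp_rot: [3.138, -0.001, 0.769]
contact_force: [1.4, -5.0, 3.5]
width: 0.116
```

Emit:
{"method": "jog_arm", "body": {"commands": [[[1,0,0,0,0],[1,0,0,0,0]]]}}

```text
time_s: 15.13
position: [0.5403, 0.0686, 0.0644]
tcp_rot: [3.139, -0.002, 0.774]
contact_force: [2.2, -4.8, 5.5]
width: 0.114
```

```bash
python3 -c "
from h import *
track('m4')"
```

```text
t 15.13 yaw 0.774 pos [0.5403 0.0686 0.0644] F [ 2.2 -4.8  5.5] T [-0.82 -0.41 -0.19] w 0.114
lever deg scene/side [8.58, 10.95]
```

Emit:
{"method": "jog_arm", "body": {"commands": [[[1,0,0,0,6],[1,0,0,0,6],[1,0,0,0,6],[1,0,0,0,0],[1,0,0,0,0]]]}}

```text
time_s: 15.65
position: [0.5405, 0.0684, 0.0645]
tcp_rot: [3.139, -0.002, 0.46]
contact_force: [2.8, -6.1, 4.9]
width: 0.115
```

```bash
python3 -c "
from h import *
track('m5')"
```

```text
t 15.65 yaw 0.46 pos [0.5405 0.0684 0.0645] F [ 2.8 -6.1  4.9] T [-1.04 -0.45 -0.13] w 0.115
lever deg scene/side [13.16, 14.87]
```

View pics/m5.png

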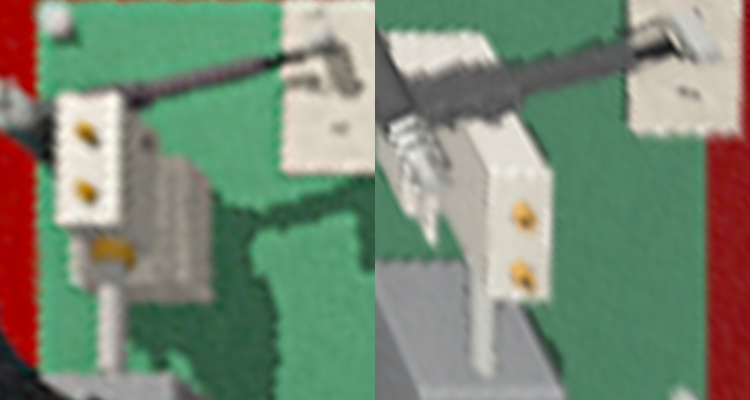

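The pointer is now almost at the tooth: the tip is at (308,50) and the tooth's front at (322,46) in the scene half. By angle it is about 1.2° short, so I turn a little more, release and lift.

Emit:
{"method": "jog_arm", "body": {"commands": [[[1,0,0,0,4],[1,0,0,0,0],[1,0,0,0,0]]]}}

```text
time_s: 16.0
position: [0.5405, 0.0683, 0.0645]
tcp_rot: [3.139, -0.003, 0.391]
contact_force: [2.9, -5.4, 5.3]
width: 0.117
```

```bash
python3 -c "
from h import *
track('m6')"
```

```text
t 16.0 yaw 0.391 pos [0.5405 0.0683 0.0645] F [ 2.9 -5.4  5.3] T [-1.06 -0.42 -0.09] w 0.117
lever deg scene/side [14.08, 16.17]
```

Emit:
{"method": "jog_arm", "body": {"commands": [[[0.7,0,0,0,0],[0.5,0,0,0,0],[0.5,0,0,0,0],[0.5,0,0,0,0],[0.5,0,0,-10,0]]]}}

```text
time_s: 16.52
position: [0.5366, 0.0696, 0.0712]
tcp_rot: [-3.139, 0.004, 0.386]
contact_force: [-0.3, -0.9, 0.1]
width: 0.5
```

Emit:
{"method": "jog_arm", "body": {"commands": [[[0.5,0,0,-30,0],[0.5,0,0,-35,0],[0.5,0,0,-35,0],[0.5,0,0,0,0],[0.5,0,0,0,0]]]}}

```text
time_s: 16.93
position: [0.5409, 0.0695, 0.177]
tcp_rot: [3.139, -0.006, 0.385]
contact_force: [-0.2, -0.6, -0.3]
width: 0.498
```

```bash
python3 -c "
from h import *
track('m7')
c=eyes.get_calibration('wrist');v=np.load('clamp.npy');ca,sa=np.cos(v[2]),np.sin(v[2])
print(proj(c,[[v[0]+ca*x-sa*y,v[1]+sa*x+ca*y,.044] for x,y in((-.035,.037),(.08,.037),(.076,.066))]))
p,R,s=tool();X=np.array([v[0]+ca*.05-sa*.03,v[1]+sa*.05+ca*.03,.2]);print(totool(X))"
```

```text
t 16.93 yaw 0.385 pos [0.5409 0.0695 0.177 ] F [-0.2 -0.6 -0.3] T [ 0.01 -0.01  0.03] w 0.498
lever deg scene/side [14.09, 16.03]
[[130.27281456 136.50687874]
 [206.64194571  16.45670942]
 [172.3403404   -5.08854477]]
[121.19257436 -70.54878589 -27.01754201]
```

Emit:
{"method": "jog_arm", "body": {"commands": [[[0.5,24,-20,-10,0],[0.5,24,-20,0,0],[0.5,24,-20,0,0],[0.5,24,-20,0,0],[0.5,4,-10,0,0]]]}}

```text
time_s: 17.45
position: [0.5981, 0.1931, 0.181]
tcp_rot: [-3.14, 0.002, 0.386]
contact_force: [-0.0, -0.6, 0.2]
width: 0.497
```

Emit:
{"method": "jog_arm", "body": {"commands": [[[0.5,0,0,0,0],[0.5,0,0,0,0]]]}}

```text
time_s: 17.62
position: [0.5963, 0.1901, 0.1813]
tcp_rot: [-3.141, 0.004, 0.386]
contact_force: [-0.1, -0.3, 0.1]
width: 0.499
```

```bash
python3 - <<'E'
from h import *
np.set_printoptions(precision=1,suppress=True)
v=np.load('clamp.npy');ca,sa=np.cos(v[2]),np.sin(v[2])
c,i=grab("wrist")
G=np.array([(-50,85),(110,85),(110,-35),(-50,-35)])/1000.
W=np.c_[v[0]+ca*G[:,0]-sa*G[:,1],v[1]+sa*G[:,0]+ca*G[:,1],np.full(4,.044)]
q=proj(c,W);print(q)
H=cv2.getPerspectiveTransform(q.astype(np.float32),np.array([(0,0),(800,0),(800,600),(0,600)],np.float32))
o=cv2.warpPerspective(i,H,(800,600),flags=cv2.INTER_CUBIC);np.save("w9.npy",o);cv2.imwrite("pics/w9.png",o[:,:,::-1])
E
```

```text
[[190.6 223.5]
 [296.7  80.5]
 [400.2 168.7]
 [289.6 292.9]]
```

The viewer's limit is reached, so I check the rectified wrist picture numerically.

```bash
python3 - <<'E'
import numpy as np,cv2
o=np.load("w9.npy");g=cv2.cvtColor(o,cv2.COLOR_RGB2GRAY).astype(float)
def at(x,y):return (x+50)*5,(85-y)*5
xs=np.arange(60,101,1.5);ys=np.arange(76,54,-1.)
X,Y=np.meshgrid(xs,ys);U,V=at(X,Y)
S=cv2.remap(cv2.GaussianBlur(g,(0,0),2).astype(np.float32),U.astype(np.float32),V.astype(np.float32),1)
print("y\\x "+" ".join(f"{x:3.0f}" for x in xs))
for y,r in zip(ys,S):print(f"{y:4.0f} "+" ".join(f"{a:3.0f}" for a in r))
E
```

```text
y\x  60  62  63  64  66  68  69  70  72  74  75  76  78  80  81  82  84  86  87  88  90  92  93  94  96  98  99 100
  76 207 207 206 224 255 255 255 255 255 255 255 255 255 255 255 255 255 255 255 255 255 255 255 255 255 255 255 255
  75 206 207 206 224 255 255 255 255 255 255 255 255 255 255 255 255 255 255 255 255 255 255 255 255 255 255 255 255
  74 207 207 206 224 255 255 255 255 255 255 255 255 255 255 255 255 255 255 255 255 255 255 255 255 255 255 255 255
  73 207 207 206 223 255 255 255 255 255 255 255 255 255 255 255 255 255 255 255 255 255 255 255 255 255 255 255 255
  72 207 208 206 225 255 255 255 255 255 255 255 255 255 255 255 255 255 255 255 255 254 255 255 255 255 255 255 255
  71 207 208 206 224 255 255 255 255 255 255 255 255 255 255 255 255 255 255 255 254 235 253 255 255 255 255 255 255
  70 207 207 206 224 255 255 255 255 255 255 255 255 255 255 255 255 255 255 255 252 211 250 255 255 255 255 255 255
  69 206 207 207 224 255 255 255 255 255 255 255 255 254 254 255 255 255 255 255 254 228 253 255 255 255 255 255 255
  68 207 207 206 225 255 255 255 255 255 253 247
[... 889 characters left out ...]
 60 177 204 209 210 215 214 213 215 216 215 213 211 209 226 253 250 216 212 213 212 214 215 215 233 254 255 255 255
  59 197 208 208 203 207 213 215 216 216 215 213 212 212 217 248 253 218 210 212 213 215 216 217 221 249 255 255 255
  58 205 207 207 204 205 213 215 217 217 215 213 213 214 215 245 254 230 222 214 213 215 216 218 217 242 255 255 255
  57 206 207 207 205 204 211 214 217 218 216 213 212 213 214 240 255 250 248 228 214 215 215 217 217 236 255 255 255
  56 206 206 207 205 204 210 213 215 215 214 214 218 227 235 248 255 255 255 241 214 214 215 217 217 226 251 255 255
  55 205 206 207 204 206 211 211 213 217 221 234 245 251 254 255 254 253 252 230 191 201 216 217 217 217 242 255 255
```

```bash
python3 -c "
from h import *
print(robot.hand_in(), readout.observe()['time_s'])"
```

```text
the job is handed in; nothing more can be done
the job is handed in; nothing more can be done
```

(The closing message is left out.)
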